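# Index the spice carousel on to its next hole

### The arm

A 6-joint arm with a two-finger parallel gripper is mounted at the origin on the work surface. World frame = base frame: x ahead of the robot, y to its left, z up, the work surface at z = 0. Lengths are in m, angles in rad, forces in N, time in s.
With the tool pointing down it reaches from about 0.3 to 0.775 m from the base axis. Payload 14.6 kg.
Tool frame: the origin (TCP) lies at the very end of the fingers, on their centre line; the grasp point (between the pads) lies 19 mm behind it; z points along the fingers, y is the line along which they close (so a half turn about z gives the same grasp; the last joint's range is limited). The gripper opens to 94 mm and grips with 3 to 60 N. Pads are 16 mm wide; open, the fingers measure 119 mm over their backs; the gripper's body (75 mm by 177 mm) begins 78 mm behind the grasp point.
Start: joints at [-1.352, 0.3, 1.521, -0, 1.321, -0.067], TCP at [0.155, -0.528, 0.185] pointing down, gripper open.
Joint ranges: [-3.03, 3.03], [-0.79, 2.21], [0.23, 2.52], [-1.04, 4.18], [0, 3.07], [-2.55, 2.55]. Speed limits (rad/s): [2.22, 2.22, 2.57, 3.14, 3.14, 3.14].

### API

Orientations are given as [roll, pitch, yaw] about the fixed x, y, z axes, in that order (R = Rz(yaw) Ry(pitch) Rx(roll)).
In Python, from station import ctrl, cams gives the robot as it stands. The module is installed in compiled form; this text tells all that it offers.
- The arm moves only by the tool arm_command, never from a script. Its argument "plan" is a list that holds one entry, the list of rows, each a list of 7 numbers: the shift along the tool's x, y, z in fractions of the full range, 1 being 750 mm, then the turn, a rotation vector about the tool's x, y, z in parts of the range, where 1.0 means 2 pi rad, then the closure, from -1 (fully open) to 1 (shut). A call has 1 to 12 rows; each row is the pose to reach, as a shift and turn from the pose commanded when the call began, along the tool's axes at that moment; what a row does not reach only later rows make up. A row lasts 1/10 s, in which the tool goes at most 50 mm and 8.59 degrees, less where a joint would pass 70% of its speed; a pose out of reach is approached as far as the arm can. A shift or turn number past 1, either way, is cut back to 1. A call with a gripper value outside its range is refused whole. The fingers move at their own pace and stop on an object; "squeeze" is the grip in N (left out, the last holds). Time passes only in rows, so rows that repeat a pose let the fingers close. It gives the time, the measured TCP pose, the force, the opening and the grip force at its end, in the units of the state.
- ctrl.get_obs(): the state, without advancing time (a new reading comes with each control period).
- cams.camera(name): name is "scene" or "top" or "wrist"; returns (picture, depth): 384x512x3 uint8, blue, green, red; 384x512 float32, m along the optical axis (not along the pixel's ray), 0 where there is no reading.
- cams.camera_info(name): a dict with "fx", "fy", "cx", "cy" (pixels), "dist_coeffs" ([k1, k2, p1, p2, k3] as OpenCV has them; the pictures are not rectified), "world_to_cam" (4x4, takes a point from world to camera coordinates). Camera axes: x right, y down, z forward; pixel columns grow to the right and rows downward; lengths in m; the calibration is good to about 2 mm. A picture is of the moment at which its call begins: read the wrist's pose just before it. camera_info takes no time and is no camera call; for the wrist camera it gives the pose at the moment of the call.
- ctrl.hand_in(): hands the job in; it is judged then, once.
The state is a dict: "time_s": time; "qpos": joint angles; "joint_vel": joint speeds; "tau": joint torques, N m; "ee_pos": TCP position; "eef_rot": TCP orientation; "force": force on the tool from outside, world axes, zero at the start; "moment": the same for the moment, N m; "grip_width": finger opening in m; "grip_force": force on a finger pad.
Only numpy, scipy, OpenCV 4.12 (cv2) and the standard library are available. Lean on these libraries where they do the work, as an engineer would, in place of code of your own. Each camera call takes 0.05 s, during which the arm holds its last target. There are 200 camera calls.

### The job

Turn the spice carousel on by one station: draw the spring pin up by its black knob on the rim, turn the deck anticlockwise (seen from above), and let the pin drop fully home in the next hole, then let go. The hole is hidden under the deck, so once off the first hole let the pin ride on the plate and feel for the click. Be gentle: never press the pin against the plate or the side of a hole with more than about 20 N, and leave the other kitchen things where they are.

Things in the scene. Friction and masses are not known exactly. Their poses are not given: they have to be found in the camera images.
- carousel: Fixed round foot of the spice carousel, bolted down. Origin: on the carousel's upright turning axis, at table height; x axis points along the first hole. Under its deck, out of sight, is a fixed level plate with locking holes on a circle of 115 mm radius.
- deck_centre (a point): Point on the turning axis at the wooden deck's top face, 36 mm above the table; the deck is 270 mm across. It carries five jars (40 mm across, tops 96 mm above the table, centres 66 mm from the axis, the nearest 60 degrees round from the pin) and in the middle a turning knob, 36 mm across, top 124 mm above the table.
- deck (a joint): Angle of the deck, rad: 0 at the start (pin in its first hole), growing anticlockwise seen from above, stops at -0.3 and 1.37. It turns stiffly (1 to 4 N at the pin's circle) and stays where left. The only other hole it reaches is somewhere between 0.75 and 1.15 rad, different every time and marked nowhere. Pin and hole have about 1.5 mm of play to either side.
- pin (a joint): Height of the spring pin, m: 0 fully home in a hole, about 0.0074 when its tip rides on the plate between holes, 0.014 at its upper stop. Spring and weight pull it down with about 4.5 N at 0, 6 N at 0.008 and 7 N at 0.014; when free it drops into a hole by itself as it slides over it, and its upright sides then lock the deck.
- knob: Black plastic knob on top of the spring pin: upright cylinder 30 mm across and 28 mm tall, on the deck's rim 115 mm from the turning axis, free all round. Origin: centre of its underside, 72 mm above the table when the pin is home; z up. It rises with the pin and goes round with the deck. Below it is the 8 mm pin, entering a bush 24 mm across whose top is 52 mm above the table.
- cup: White ceramic cup, 76 mm across, 75 mm tall, a bystander. Origin: centre of its underside.
- funnel: Orange funnel standing mouth down, 90 mm across, 85 mm tall, a bystander. Origin: centre of its underside.
- pan_lid: Steel saucepan lid lying flat, 170 mm across, 45 mm tall with its knob, a bystander. Origin: centre of its underside.
- spice_jar: Loose amber spice jar on the table, 44 mm across, 85 mm tall, a bystander. Origin: centre of its underside.
- oil_bottle: Green oil bottle, 60 mm across, 170 mm tall, a bystander. Origin: centre of its underside.
- bowl: Blue ceramic bowl, 120 mm across, 50 mm tall, a bystander. Origin: centre of its underside.
- spoon: Wooden-handled spoon lying flat, about 200 mm long, a bystander. Origin: under its middle; x along it, towards the bowl.

How it is judged:
By the outcome, as a careful person would: the job done as asked, in the order asked, and still so for the second after the job is handed in, with the robot touching nothing.
It also fails if it takes over 51 s, if anything falls off the work surface, if the arm or the gripper's body presses on something with over 40 N, if the wrist force passes 120 N, or if a joint passes its speed limit or range.

## Working session

There is one attempt and no reset: what is moved stays moved. The work goes in short steps, Python scripts to look and compute and a tool call to move; the robot and the scene stay as the last step left them, time stands still between calls to the robot, and variables do not carry over. Pictures are saved under pics/ and viewed, at most 10 in all, crops included, and the job is handed in when it is done.

Besides the shell and the picture viewer there is one more tool, called by a JSON object that holds its "name" and its "arguments". arm_command: Moves the arm, as the interface text tells. Its arguments: {"type":"object","properties":{"plan":{"type":"array"},"squeeze":{"type":"number"}},"required":["plan"]}

```bash
mkdir -p pics
python3 - <<'E'
from station import ctrl,cams
import cv2,numpy as np
o=ctrl.get_obs();print({k:np.round(v,3) for k,v in o.items()})
for n in("scene","top"):
    p,d=cams.camera(n);cv2.imwrite(f"pics/{n}.png",p);np.save(n+"_d.npy",d)
    i=cams.camera_info(n);print(n,i['fx'],i['fy'],i['cx'],i['cy'],i['dist_coeffs']);print(np.round(i['world_to_cam'],4))
E
```

```text
{'time_s': np.float64(0.0), 'qpos': array([-1.352,  0.3  ,  1.522, -0.   ,  1.321, -0.067]), 'joint_vel': array([ 0.001,  0.001,  0.001, -0.   , -0.   , -0.001]), 'tau': array([-3.0000e-03, -5.3181e+01, -3.5273e+01,  7.1000e-02,  2.4000e-02,
       -0.0000e+00]), 'ee_pos': array([ 0.155, -0.527,  0.184]), 'eef_rot': array([-3.14 , -0.   ,  0.286]), 'force': array([-1.000e-03,  1.215e+00, -5.100e-01]), 'moment': array([ 0.018, -0.014, -0.05 ]), 'grip_force': np.float64(0.0), 'grip_width': np.float64(0.094)}
scene 417.6380206118402 417.6380206118402 259.53796641299925 194.8652298910471 [-0.12355233  0.          0.          0.          0.        ]
[[-5.9590e-01  8.0300e-01  1.5000e-03  3.3350e-01]
 [ 4.5870e-01  3.4200e-01 -8.2010e-01 -1.5180e-01]
 [-6.5910e-01 -4.8800e-01 -5.7220e-01  1.8414e+00]
 [ 0.0000e+00  0.0000e+00  0.0000e+00  1.0000e+00]]
top 378.5293415396823 378.5293415396823 261.9262298455657 193.62714817434082 [-0.08290839  0.          0.          0.          0.        ]
[[ 0.0147 -0.9998  0.0164 -0.079 ]
 [-0.9975 -0.0158 -0.0696  0.5271]
 [ 0.0698 -0.0153 -0.9974  1.1578]
 [ 0.      0.      0.      1.    ]]
```

View pics/top.png

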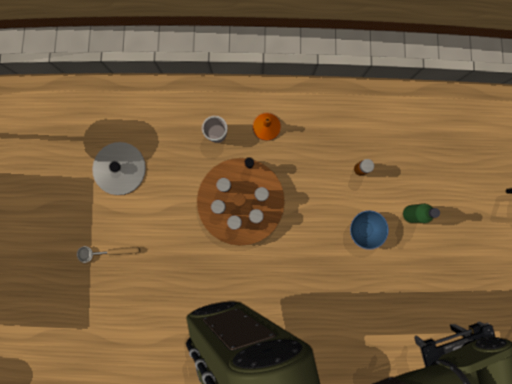

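View pics/scene.png

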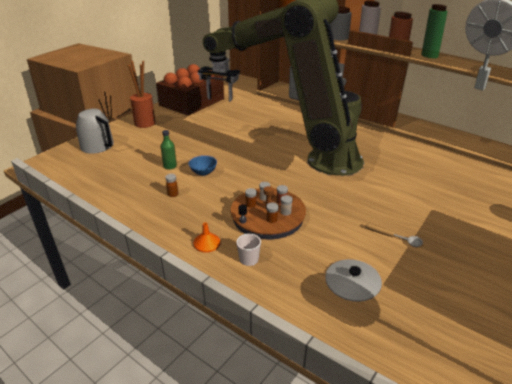

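Top view: the deck is centred near (241,202) and the black knob is at (249,163). The funnel (266,126) and cup (215,128) stand just beyond the rim on the far side. Next I measure all four.

```bash
cat > h.py <<'E'
import numpy as np,cv2
from station import ctrl,cams
def ray(info,uv,z):
    K=np.array([[info['fx'],0,info['cx']],[0,info['fy'],info['cy']],[0,0,1]])
    n=cv2.undistortPoints(np.float64(uv).reshape(-1,1,2),K,np.array(info['dist_coeffs'])).reshape(-1,2)
    T=np.array(info['world_to_cam']);R,t=T[:3,:3],T[:3,3]
    c=-R.T@t; d=np.c_[n,np.ones(len(n))]@R
    return c+d*((z-c[2])/d[:,2])[:,None]
E
python3 - <<'E'
from h import *
p=cv2.imread("pics/top.png");i=cams.camera_info("top");d=np.load("top_d.npy")
hsv=cv2.cvtColor(p,cv2.COLOR_BGR2HSV)
# full point map height
vv,uu=np.mgrid[0:384,0:512]
K=np.array([[i['fx'],0,i['cx']],[0,i['fy'],i['cy']],[0,0,1]])
n=cv2.undistortPoints(np.stack([uu,vv],-1).reshape(-1,1,2).astype(float),K,np.array(i['dist_coeffs'])).reshape(384,512,2)
T=np.array(i['world_to_cam']);P=(np.dstack([n,np.ones((384,512))])*d[...,None]-T[:3,3])@T[:3,:3]
np.save("P.npy",P)
H=P[...,2]
def blobs(m,name,z):
    c,_=cv2.findContours(m.astype(np.uint8),0,2)
    for k in c:
        if cv2.contourArea(k)>25:
            (u,v),r=cv2.minEnclosingCircle(k); M=cv2.moments(k)
            uv=[M['m10']/M['m00'],M['m01']/M['m00']]
            mm=np.zeros(m.shape,np.uint8);cv2.drawContours(mm,[k],-1,1,-1)
            print(name,np.round(uv,1),'r',round(r,1),'area',cv2.contourArea(k),np.round(ray(i,[uv],z)[0],4),'hmed',np.median(H[mm>0]).round(3),np.percentile(H[mm>0],95).round(3))
box=np.zeros((384,512),bool);box[90:260,180:400]=1
blobs(box&(H>.025)&(H<.30),'deck',.036)
blobs(box&(H>.085)&(H<.11),'tops',.096)
k=np.zeros_like(box);k[150:176,236:262]=1
blobs(k&(p.max(2)<45),'knob',.1)
print(p[156:172,240:262].max(2));print((H[156:172,240:262]*1000).astype(int))
E
```

```text
deck [368.7 229.5] r 19.6 area 1120.0 [ 0.4215 -0.4012  0.036 ] hmed 0.023 0.051
deck [364.3 166.4] r 9.7 area 206.5 [ 0.6171 -0.3882  0.036 ] hmed 0.083 0.089
deck [240.2 201.1] r 44.6 area 5857.5 [ 0.5032 -0.0046  0.036 ] hmed 0.037 0.099
deck [215.  128.4] r 13.2 area 474.5 [0.7278 0.0783 0.036 ] hmed 0.033 0.077
deck [266.2 124.1] r 10.1 area 253.0 [ 0.7443 -0.0806  0.036 ] hmed 0.035 0.084
tops [233.5 222. ] r 6.9 area 131.0 [0.4395 0.0113 0.096 ] hmed 0.096 0.1
tops [255.5 215.5] r 6.7 area 128.0 [ 0.4591 -0.0519  0.096 ] hmed 0.096 0.1
tops [217.7 206.2] r 6.8 area 118.0 [0.4844 0.0579 0.096 ] hmed 0.096 0.1
tops [260.7 193.5] r 6.7 area 128.0 [ 0.5232 -0.0662  0.096 ] hmed 0.096 0.099
tops [222.7 184.3] r 6.8 area 128.5 [0.5482 0.0446 0.096 ] hmed 0.096 0.1
tops [366.5 164.6] r 6.6 area 72.5 [ 0.6139 -0.3773  0.096 ] hmed 0.086 0.089
tops [248.5 161.7] r 5.2 area 71.0 [ 0.6157 -0.029   0.096 ] hmed 0.1 0.103
knob [249.1 162.5] r 4.8 area 55.0 [ 0.6129 -0.031   0.1   ] hmed 0.1 0.104
[[148 149 149 151 153 155 152 149 148 148 150 152 156 158 157 156 157 157
  157 157 158 158]
 
[... 2535 characters left out ...]
 36   35]
 [  34   36   35   35   37   80   92   99  100  100  101   92   77   38
    38   38   35   34   37   36   35   36]
 [  36   37   36   35   36   37   42   84   84   87   79   44   36   38
    40   37   36   38   35   37   36   40]
 [  40   39   34   33   36   42   32   37   43   39   41   36   33   36
    32   28   35 1192   36   36   38   34]
 [  34   38   37   32   36   36   42   32   35   31   34   37   33   38
    35   36   37   35   40   39   36   37]
 [  38   35   34   41   36   37   32   34   36   36   35   35   38   40
    35 1192   38   30   36   34   35   36]
 [  36   33   35   33   35   33   33   36   34   39   36   34   36   34
    33   35   36   33   36   34   34   37]]
```

Units first: shifts go in shares of 750 mm and turns go in shares of 2 pi rad. So 582 mm is 0.776, -346 mm is -0.4613, 0.518 rad is 0.0824.

{"name": "arm_command", "arguments": {"plan": [[[0.776,-0.4613,0,0,0,0.0824,-0.28],[0.776,-0.4613,0,0,0,0.0824,-0.28],[0.776,-0.4613,0,0,0,0.0824,-0.28],[0.776,-0.4613,0,0,0,0.0824,-0.28],[0.776,-0.4613,0,0,0,0.0824,-0.28],[0.776,-0.4613,0,0,0,0.0824,-0.28],[0.776,-0.4613,0,0,0,0.0824,-0.28],[0.776,-0.4613,0,0,0,0.0824,-0.28],[0.776,-0.4613,0,0,0,0.0824,-0.28],[0.776,-0.4613,0,0,0,0.0824,-0.28],[0.776,-0.4613,0,0,0,0.0824,-0.28],[0.776,-0.4613,0,0,0,0.0824,-0.28]]]}}

```text
time_s: 1.3
ee_pos: [0.5578, -0.0934, 0.1848]
eef_rot: [3.142, 0.0, -0.232]
force: [0.7, -1.2, -0.0]
grip_width: 0.0604
grip_force: 0.0
```

To row units: -74 mm is -0.0987, 42 mm is 0.056.

{"name": "arm_command", "arguments": {"plan": [[[0.056,-0.0987,0,0,0,0,-0.28],[0.056,-0.0987,0,0,0,0,-0.28],[0.056,-0.0987,0,0,0,0,-0.28],[0.056,-0.0987,0,0,0,0,-0.28]]]}}

```text
time_s: 1.7
ee_pos: [0.6145, -0.0326, 0.1841]
eef_rot: [3.141, 0.001, -0.231]
force: [-0.1, -0.4, -0.0]
grip_width: 0.0603
grip_force: 0.0
```

Run:
```python
from h import *
o=ctrl.get_obs();print({k:np.round(v,4) for k,v in o.items()})
i=cams.camera_info("wrist");p,d=cams.camera("wrist");cv2.imwrite("pics/w1.png",p);np.save("w1d.npy",d)
print(i)
import pickle;pickle.dump(i,open("w1i.pkl","wb"))
```

```text
{'time_s': np.float64(1.7), 'qpos': array([-1.1250e-01,  4.4870e-01,  1.3201e+00, -1.0000e-04,  1.3742e+00,
        1.6895e+00]), 'joint_vel': array([-0.0321, -0.0252,  0.0185, -0.0002, -0.0001, -0.0035]), 'tau': array([  2.1298, -61.1709, -36.9322,   0.0985,  -0.0682,   0.1285]), 'ee_pos': array([ 0.6145, -0.0326,  0.1841]), 'eef_rot': array([ 3.1413e+00,  1.4000e-03, -2.3110e-01]), 'force': array([-0.0599, -0.3548, -0.007 ]), 'moment': array([0.0531, 0.0479, 0.0174]), 'grip_force': np.float64(0.0), 'grip_width': np.float64(0.0603)}
{'fx': 306.5370681017864, 'fy': 306.5370681017864, 'cx': 257.2599199158945, 'cy': 193.36512614315558, 'dist_coeffs': array([-0.08475331,  0.        ,  0.        ,  0.        ,  0.        ]), 'world_to_cam': array([[-2.28708850e-01, -9.73494763e-01,  4.55576224e-04,
         1.09606512e-01],
       [-9.43845129e-01,  2.21857657e-01,  2.44817386e-01,
         5.61365032e-01],
       [-2.38429517e-01,  5.55619095e-02, -9.69569100e-01,
         5.37969005e-01],
       [ 0.00000000e+00,  0.00000000e+00,  0.00000000e+00,
         1.00000000e+00]])}
```

View pics/w1.png

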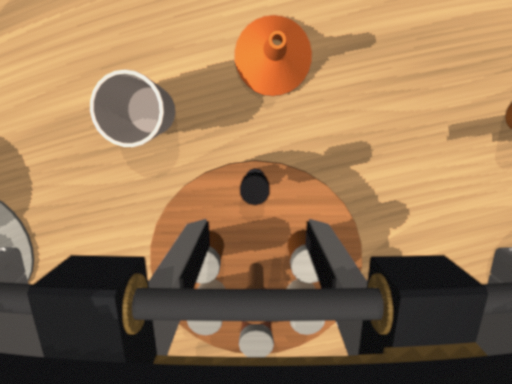

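The wrist view shows the knob at about (255,186), between and ahead of the fingers. The deck rim is clear, and the cup and funnel lie well outside it. I measure the knob top and the deck from here.

Run:
```python
from h import *
import pickle
i=pickle.load(open("w1i.pkl","rb"));p=cv2.imread("pics/w1.png");d=np.load("w1d.npy")
m=np.zeros(p.shape[:2],np.uint8);m[160:212,230:285]=(p.max(2)[160:212,230:285]<50)
c=max(cv2.findContours(m,0,2)[0],key=cv2.contourArea);c=c[:,0,:]
print(np.ptp(c,0),c.min(0),c.max(0),np.median(d[170:185,250:260]))
# knob top points using depth-based height
vv,uu=np.nonzero(m)
K=np.array([[i['fx'],0,i['cx']],[0,i['fy'],i['cy']],[0,0,1]])
n=cv2.undistortPoints(np.stack([uu,vv],-1).reshape(-1,1,2).astype(float),K,i['dist_coeffs']).reshape(-1,2)
T=i['world_to_cam'];P=(np.c_[n,np.ones(len(n))]*d[vv,uu][:,None]-T[:3,3])@T[:3,:3]
t=P[(P[:,2]>.094)&(P[:,2]<.106)];print(len(t),t.mean(0),t.min(0),t.max(0))
tt=np.stack([uu,vv],-1)[(P[:,2]>.094)&(P[:,2]<.106)]
(x,y),r=cv2.minEnclosingCircle(tt.astype(np.float32));print('top circle',x,y,r,ray(i,[[x,y]],.1))
# deck rim: brown deck vs table via height
vv,uu=np.mgrid[150:260,140:370];n=cv2.undistortPoints(np.stack([uu,vv],-1).reshape(-1,1,2).astype(float),K,i['dist_coeffs']).reshape(-1,2)
D=d[150:260,140:370].ravel();P=(np.c_[n,np.ones(len(n))]*D[:,None]-T[:3,3])@T[:3,:3]
w=cv2.medianBlur(((P[:,2]>.026)&(P[:,2]<.046)).reshape(110,230).astype(np.uint8),5)
H=[]
for col in range(20,210,3):
    r=np.nonzero(w[:,col])[0]
    if len(r): H.append([col+140,r[0]+150-.5])
Q=ray(i,np.array(H,float),.036)
A=np.c_[2*Q[:,:2],np.ones(len(Q))];s=np.linalg.lstsq(A,(Q[:,:2]**2).sum(1),rcond=None)[0]
print('deck',s[:2],np.sqrt(s[2]+s[0]**2+s[1]**2))
```

```text
[26 33] [241 170] [267 203] 0.29032734
625 [ 0.6184696  -0.0298885   0.10014568] [ 0.60433342 -0.0429641   0.09434223] [ 0.63132107 -0.01679492  0.10199042]
top circle 254.38461303710938 188.53846740722656 14.55157470703125 [[ 0.61855043 -0.02986977  0.1       ]]
deck [ 0.50725186 -0.00431343] 0.13237498325349156
```

To row units: 116 mm is 0.1547, 100 mm is 0.1333.

{"name": "arm_command", "arguments": {"plan": [[[0.0027,-0.004,0.04,0,0,0,-0.28],[0.0027,-0.004,0.0933,0,0,0,-0.28],[0.0027,-0.004,0.1333,0,0,0,-0.28],[0.0027,-0.004,0.1547,0,0,0,-0.28],[0.0027,-0.004,0.1547,0,0,0,-0.28],[0.0027,-0.004,0.1547,0,0,0,-0.28]]]}}

```text
time_s: 2.35
ee_pos: [0.6174, -0.0314, 0.07]
eef_rot: [-3.142, -0.001, -0.233]
force: [0.1, 0.4, 0.6]
grip_width: 0.0603
grip_force: 0.0
```

To row units: -1 mm is -0.0013.

{"name": "arm_command", "arguments": {"plan": [[[0,-0.0013,0.0013,0,0,0,0.36],[0,-0.0013,0.0013,0,0,0,0.5],[0,-0.0013,0.0013,0,0,0,0.5],[0,-0.0013,0.0013,0,0,0,0.5],[0,-0.0013,0.0013,0,0,0,0.5]]], "squeeze": 12}}

```text
time_s: 2.85
ee_pos: [0.6178, -0.0296, 0.0683]
eef_rot: [3.142, -0.001, -0.232]
force: [-0.4, 0.1, 2.7]
grip_width: 0.0291
grip_force: 12.0
```

To row units: -10 mm is -0.0133, -9 mm is -0.012.

{"name": "arm_command", "arguments": {"plan": [[[0,0,-0.004,0,0,0,0.5],[0,0,-0.008,0,0,0,0.5],[0,0,-0.012,0,0,0,0.5],[0,0,-0.0133,0,0,0,0.5],[0,0,-0.0133,0,0,0,0.5]]], "squeeze": 15}}

```text
time_s: 3.35
ee_pos: [0.6176, -0.0296, 0.0779]
eef_rot: [3.142, 0.0, -0.232]
force: [3.9, -1.5, -6.2]
grip_width: 0.0293
grip_force: 15.0
```

To row units: -18.3 mm is -0.0244, -11.5 mm is -0.0153, -0.16 rad is -0.0255.

{"name": "arm_command", "arguments": {"plan": [[[0,-0.0027,0,0,0,-0.0032,0.5],[-0.0001,-0.0076,0,0,0,-0.008,0.5],[-0.0008,-0.0153,0,0,0,-0.0159,0.5],[-0.002,-0.0244,0,0,0,-0.0255,0.5],[-0.002,-0.0244,0,0,0,-0.0255,0.5]]]}}

```text
time_s: 3.85
ee_pos: [0.6202, -0.0104, 0.0777]
eef_rot: [-3.141, 0.001, -0.069]
force: [2.7, -0.8, -6.2]
grip_width: 0.0294
grip_force: 15.0
```

To row units: 5 mm is 0.0067, 2 mm is 0.0027.

{"name": "arm_command", "arguments": {"plan": [[[0,0,0.0013,0,0,0,0.5],[0,0,0.0027,0,0,0,0.5],[0,0,0.0027,0,0,0,0.24],[0,0,0.0027,0,0,0,0.24],[0,0,0.0067,0,0,0,0.24],[0,0,0.0067,0,0,0,0.24]]], "squeeze": 5}}

```text
time_s: 4.45
ee_pos: [0.6202, -0.0115, 0.0727]
eef_rot: [3.142, 0.0, -0.072]
force: [0.1, -0.3, -0.0]
grip_width: 0.0357
grip_force: 0.0
```

To row units: -22.8 mm is -0.0304, -2.3 mm is -0.0031, -0.2 rad is -0.0318.

{"name": "arm_command", "arguments": {"plan": [[[0,-0.004,0,0,0,-0.0048,0.24],[-0.0005,-0.0093,0,0,0,-0.0095,0.24],[-0.0009,-0.0167,0,0,0,-0.0175,0.24],[-0.0017,-0.0229,0,0,0,-0.0239,0.24],[-0.0031,-0.0304,0,0,0,-0.0318,0.24]]], "squeeze": 8}}

```text
time_s: 4.95
ee_pos: [0.6197, 0.0103, 0.0734]
eef_rot: [3.139, 0.0, 0.131]
force: [-3.3, -11.9, 3.9]
grip_width: 0.0358
grip_force: 5.6
```

{"name": "arm_command", "arguments": {"plan": [[[0,0,0,0,0,0,0.24],[0,0,0,0,0,0,0.24]]]}}

```text
time_s: 5.15
ee_pos: [0.6197, 0.0119, 0.073]
eef_rot: [-3.141, -0.0, 0.128]
force: [0.8, 0.6, -0.3]
grip_width: 0.0357
grip_force: 0.0
```

```bash
cat > look.py <<'E'
from h import *
import sys
o=ctrl.get_obs();print({k:np.round(o[k],4) for k in('time_s','ee_pos','eef_rot','force','grip_width','grip_force')})
i=cams.camera_info("wrist");p,d=cams.camera("wrist");cv2.imwrite(f"pics/{sys.argv[1]}.png",p)
K=np.array([[i['fx'],0,i['cx']],[0,i['fy'],i['cy']],[0,0,1]])
vv,uu=np.mgrid[0:384,0:512]
n=cv2.undistortPoints(np.stack([uu,vv],-1).reshape(-1,1,2).astype(float),K,i['dist_coeffs']).reshape(384,512,2)
T=i['world_to_cam'];P=(np.dstack([n,np.ones((384,512))])*d[...,None]-T[:3,3])@T[:3,:3]
g=o['ee_pos']
m=(p.max(2)<50)&(np.hypot(P[...,0]-g[0],P[...,1]-g[1])<.025)&(P[...,2]>.09)&(P[...,2]<.118)
h=P[m];print(len(h),np.median(h,0),np.percentile(h[:,2],[10,50,90]).round(4))
np.save("P.npy",P)
E
python3 look.py w2
```

```text
{'time_s': np.float64(5.15), 'ee_pos': array([0.6197, 0.0119, 0.073 ]), 'eef_rot': array([-3.1413e+00, -2.0000e-04,  1.2840e-01]), 'force': array([ 0.8263,  0.5888, -0.258 ]), 'grip_width': np.float64(0.0357), 'grip_force': np.float64(0.0)}
2214 [0.62261571 0.01099126 0.10765513] [0.1006 0.1077 0.1087]
```

View pics/w2.png

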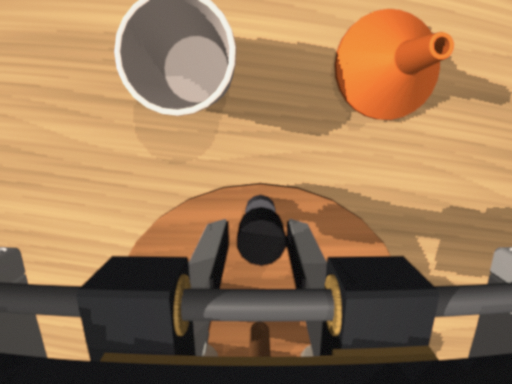

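The knob top is at z 0.1077, so the pin is riding on the plate (+7.7 mm), and the deck follows the finger. The larger force reading was inertial. I'll move on to just short of the hole zone.

To row units: -37.3 mm is -0.0497, -27.3 mm is -0.0364, -0.34 rad is -0.0541.

{"name": "arm_command", "arguments": {"plan": [[[-0.0001,-0.0053,0,0,0,-0.008,0.24],[-0.0008,-0.0123,0,0,0,-0.0159,0.24],[-0.0017,-0.02,0,0,0,-0.0239,0.24],[-0.0032,-0.028,0,0,0,-0.0318,0.24],[-0.0048,-0.0364,0,0,0,-0.0398,0.24],[-0.0067,-0.0433,0,0,0,-0.0477,0.24],[-0.0084,-0.048,0,0,0,-0.0525,0.24],[-0.0088,-0.0497,0,0,0,-0.0541,0.24],[-0.0088,-0.0497,0,0,0,-0.0541,0.24]]]}}

```text
time_s: 6.1
ee_pos: [0.6083, 0.0479, 0.0729]
eef_rot: [-3.141, 0.0, 0.467]
force: [0.4, -1.6, -0.7]
grip_width: 0.0357
grip_force: 0.0
```

```bash
python3 look.py w3
```

```text
{'time_s': np.float64(6.1), 'ee_pos': array([0.6083, 0.0479, 0.0729]), 'eef_rot': array([-3.1412,  0.    ,  0.4674]), 'force': array([ 0.3656, -1.6174, -0.7113]), 'grip_width': np.float64(0.0357), 'grip_force': np.float64(0.0481)}
2233 [0.612012   0.04729323 0.10755787] [0.1002 0.1076 0.1086]
```

To row units: -8 mm is -0.0107, -6 mm is -0.008, -0.07 rad is -0.0111.

{"name": "arm_command", "arguments": {"plan": [[[0,-0.0027,0,0,0,-0.0027,0.24],[-0.0001,-0.0053,0,0,0,-0.0056,0.24],[-0.0003,-0.008,0,0,0,-0.0083,0.24],[-0.0004,-0.0107,0,0,0,-0.0111,0.24]]], "squeeze": 6}}

```text
time_s: 6.55
ee_pos: [0.6046, 0.0547, 0.0731]
eef_rot: [3.141, -0.0, 0.539]
force: [2.4, -4.2, -1.5]
grip_width: 0.0359
grip_force: 2.3
```

To row units: -3.9 mm is -0.0052, -2.6 mm is -0.0035, -0.034 rad is -0.0054.

{"name": "arm_command", "arguments": {"plan": [[[0,-0.0017,0,0,0,-0.0018,0.24],[0,-0.0035,0,0,0,-0.0035,0.24],[-0.0001,-0.0052,0,0,0,-0.0054,0.24]]]}}

```text
time_s: 6.85
ee_pos: [0.6025, 0.0581, 0.073]
eef_rot: [3.141, -0.0, 0.573]
force: [2.2, -4.2, -1.0]
grip_width: 0.0361
grip_force: 2.3
```

To row units: -3.9 mm is -0.0052, -2.6 mm is -0.0035, -0.034 rad is -0.0054.

{"name": "arm_command", "arguments": {"plan": [[[0,-0.0017,0,0,0,-0.0018,0.24],[0,-0.0035,0,0,0,-0.0035,0.24],[-0.0001,-0.0052,0,0,0,-0.0054,0.24]]]}}

```text
time_s: 7.15
ee_pos: [0.6003, 0.0613, 0.073]
eef_rot: [3.141, -0.0, 0.607]
force: [2.3, -3.4, -0.7]
grip_width: 0.0357
grip_force: 2.3
```

To row units: -3.9 mm is -0.0052, -2.6 mm is -0.0035, -0.034 rad is -0.0054.

{"name": "arm_command", "arguments": {"plan": [[[0,-0.0017,0,0,0,-0.0018,0.24],[0,-0.0035,0,0,0,-0.0035,0.24],[-0.0001,-0.0052,0,0,0,-0.0054,0.24]]]}}

```text
time_s: 7.45
ee_pos: [0.598, 0.0645, 0.073]
eef_rot: [3.142, -0.0, 0.641]
force: [3.5, -3.8, -0.5]
grip_width: 0.036
grip_force: 2.4
```

To row units: -3.9 mm is -0.0052, -2.6 mm is -0.0035, -0.034 rad is -0.0054.

{"name": "arm_command", "arguments": {"plan": [[[0,-0.0017,0,0,0,-0.0018,0.24],[0,-0.0035,0,0,0,-0.0035,0.24],[-0.0001,-0.0052,0,0,0,-0.0054,0.24]]]}}

```text
time_s: 7.75
ee_pos: [0.5956, 0.0675, 0.073]
eef_rot: [3.141, -0.0, 0.675]
force: [4.8, -2.8, -0.3]
grip_width: 0.0356
grip_force: 2.4
```

To row units: -3.9 mm is -0.0052, -2.6 mm is -0.0035, -0.034 rad is -0.0054.

{"name": "arm_command", "arguments": {"plan": [[[0,-0.0017,0,0,0,-0.0018,0.24],[0,-0.0035,0,0,0,-0.0035,0.24],[-0.0001,-0.0052,0,0,0,-0.0054,0.24]]]}}

```text
time_s: 8.05
ee_pos: [0.5926, 0.0707, 0.0727]
eef_rot: [-3.141, 0.001, 0.709]
force: [-0.9, 0.1, 0.4]
grip_width: 0.0356
grip_force: 0.3
```

```bash
python3 look.py w4
```

```text
{'time_s': np.float64(8.05), 'ee_pos': array([0.5926, 0.0707, 0.0727]), 'eef_rot': array([-3.1407e+00,  6.0000e-04,  7.0880e-01]), 'force': array([-0.8909,  0.0567,  0.447 ]), 'grip_width': np.float64(0.0356), 'grip_force': np.float64(0.3355)}
2217 [0.59647157 0.0711241  0.10645481] [0.1002 0.1065 0.1075]
```

{"name": "arm_command", "arguments": {"plan": [[[0,0,0,0,0,0,0.24]]]}}

```text
time_s: 8.2
ee_pos: [0.5926, 0.0707, 0.0728]
eef_rot: [-3.141, 0.0, 0.708]
force: [-0.6, -0.3, 0.1]
grip_width: 0.0357
grip_force: 0.0
```

```bash
python3 look.py w5
```

```text
{'time_s': np.float64(8.2), 'ee_pos': array([0.5926, 0.0707, 0.0728]), 'eef_rot': array([-3.1407e+00,  5.0000e-04,  7.0810e-01]), 'force': array([-0.5586, -0.3442,  0.1115]), 'grip_width': np.float64(0.0357), 'grip_force': np.float64(0.0)}
1915 [0.59388234 0.07321317 0.10026959] [0.0987 0.1003 0.1015]
```

The knob top is now at z 0.1003, against 0.1001 when home at the start, so the pin has dropped fully. I'll let go and rise clear.

To row units: -120 mm is -0.16, -110 mm is -0.1467.

{"name": "arm_command", "arguments": {"plan": [[[0,0,0,0,0,0,-0.28],[0,0,0,0,0,0,-0.28],[0,0,0,0,0,0,-0.28],[0,0,-0.04,0,0,0,-0.28],[0,0,-0.0933,0,0,0,-0.28],[0,0,-0.1467,0,0,0,-0.28],[0,0,-0.16,0,0,0,-0.28],[0,0,-0.16,0,0,0,-0.28],[0,0,-0.16,0,0,0,-0.28]]]}}

```text
time_s: 9.15
ee_pos: [0.5925, 0.0704, 0.1914]
eef_rot: [-3.14, 0.002, 0.708]
force: [-0.3, -0.7, -1.2]
grip_width: 0.06
grip_force: 0.0
```

```bash
python3 look.py w6
python3 - <<'E'
from h import *
P=np.load("P.npy")
p=cv2.imread("pics/w6.png")
m=(p.max(2)<50)&(np.hypot(P[...,0]-.594,P[...,1]-.0725)<.02)&(P[...,2]>.094)&(P[...,2]<.112)
t=P[m];c=(t.min(0)+t.max(0))/2;v=c[:2]-[.505,-.0042]
print(len(t),t.mean(0),np.median(t[:,2]),'r',np.hypot(*v),'deck',np.arctan2(v[1],v[0])+.225)
E
```

```text
{'time_s': np.float64(9.15), 'ee_pos': array([0.5925, 0.0704, 0.1914]), 'eef_rot': array([-3.1403e+00,  1.6000e-03,  7.0780e-01]), 'force': array([-0.2865, -0.69  , -1.219 ]), 'grip_width': np.float64(0.06), 'grip_force': np.float64(0.0)}
631 [0.59368687 0.07272879 0.10023466] [0.099  0.1002 0.1011]
612 [0.59333635 0.07250771 0.10012262] 0.10025672435162328 r 0.11652548980753716 deck 0.9393434867212147
```

View pics/w6.png

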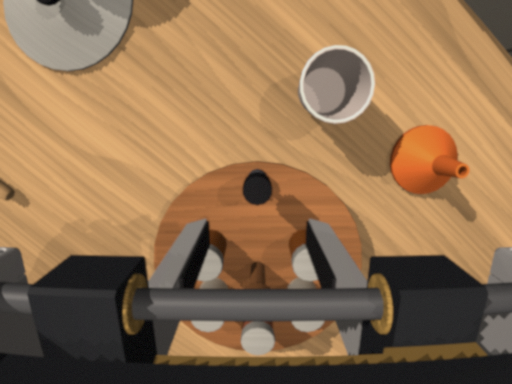

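The knob at (257,187) stands free at home height, with the deck at about 0.94 rad. The cup at (337,84) and funnel at (426,160) look undisturbed, and the robot is touching nothing.

```bash
python3 -c "
from station import ctrl
print(ctrl.hand_in())"
```

```text
the job is handed in; nothing more can be done
None
```

The carousel is turned anticlockwise by one station, to about 0.94 rad, with the pin fully home in the next hole and the knob let go; the job was handed in at about 9 s, and no force reading went above about 12 N.

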